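# Stop the grinder drive and hold its cover over the screw holes

## Task

First turn the speed dial clockwise until its white line points at the one long mark of the scale (standstill). Then pick up the loose cover plate by its handle and hold it level about 2 cm above the rim of the open drive housing, not touching it, long side along long side, so that each of its four holes shows the threaded hole below in full and a mate can start the screws; finish while still holding it there. Leave the jar, the sharpening stone, the screwdriver and the knife where they are.

Things in the scene. Friction and masses are not known exactly. Their poses are not given: they have to be found in the camera images.
- dial (a joint): The speed dial: a black bar-shaped knob on the control box. Value in rad; it grows as the dial turns clockwise seen from above, 0 to 4.6 between its end stops, and reads 2.3 when the white line on the knob points at the one long white mark of the scale (standstill). It starts 0.5 to 1.4 rad short of that (pointing anticlockwise of the mark). It turns stiffly (0.04 N m friction) and stays where it is left.
- dial_grip (a point): The point to grip the dial, on its vertical axis, about 87 mm above the bench, 7 mm below the knob's top. Its x axis runs along the knob's bar (42 mm long, 14 mm thick, 32 mm tall) and turns with it; the white pointer line lies on the bar's -x half. The bar stands on a 44 mm disc 8 mm thick.
- control_box: Grey box 110 x 110 x 50 mm tall, fixed to the bench, with the dial in the middle of its top; origin: centre of its underside. Eleven white scale marks surround the dial; the single long one (16 mm, the others 6 mm) lies on the box's +x side.
- cover_grip (a point): Centre of the handle bar of the loose cover plate (0.28 to 0.49 kg). The plate is bare aluminium, 150 x 100 x 5 mm, lying flat on the bench; a steel bridge handle stands on it: a bar 84 mm long along this point's x (the plate's long side), 14 mm wide along y and 14 mm tall, centred 38 mm above the plate's underside, on two posts 14 mm square, 56 mm apart inside, with free space (26 mm) under the bar. z points up, at right angles to the plate.
- cover: The whole cover plate; origin: centre of the plate's underside; axes as at point cover_grip. The hole pattern is the same after a half turn, so the cover fits either way round.
- housing_top (a point): Centre of the top rim of the drive housing: a grey open-topped metal box 150 x 100 x 70 mm tall, fixed to the bench, pulleys on a shaft inside, a small grinding wheel under a red hoop beyond its +x end (up to 96 mm above the bench, starting 22 mm past the end). x runs along its long side, z up. Lies 70 mm above the bench.
- housing: The drive housing itself; origin: centre of its underside, axes as housing_top.
- jar: Bystander: glass jar with a steel lid, 60 mm across, 75 mm tall.
- whetstone: Bystander: pale sharpening stone, 50 x 150 x 25 mm.
- screwdriver: Bystander: screwdriver, about 200 mm long.
- knife: Bystander: kitchen knife, about 280 mm long, lying flat.
- cover_hole0 (a point): Centre, at the plate's underside, of a 14 mm through hole in the cover, at x +62, y +37 mm from the plate's centre (cover axes).
- thread0 (a point): Mouth of a 6 mm threaded hole in a corner boss of the housing's rim, at x +62, y +37 mm from housing_top (housing axes).
- cover_hole1 (a point): Centre, at the plate's underside, of a 14 mm through hole in the cover, at x -62, y +37 mm from the plate's centre (cover axes).
- thread1 (a point): Mouth of a 6 mm threaded hole in a corner boss of the housing's rim, at x -62, y +37 mm from housing_top (housing axes).
- cover_hole2 (a point): Centre, at the plate's underside, of a 14 mm through hole in the cover, at x -62, y -37 mm from the plate's centre (cover axes).
- thread2 (a point): Mouth of a 6 mm threaded hole in a corner boss of the housing's rim, at x -62, y -37 mm from housing_top (housing axes).
- cover_hole3 (a point): Centre, at the plate's underside, of a 14 mm through hole in the cover, at x +62, y -37 mm from the plate's centre (cover axes).
- thread3 (a point): Mouth of a 6 mm threaded hole in a corner boss of the housing's rim, at x +62, y -37 mm from housing_top (housing axes).
There are look-alikes about, which are no part of the job. What is shaped like the housing but brown or green is not meant.

How it is judged (in metres and radians):
On the way, in this order (a step that is already met when the one before it is completed fails the run):
1. the dial points at the long mark (within 0.15 rad), the cover still on the bench (value of joint dial between 2.15 and 2.45 rad and height (world z) of cover below 0.01 m), for 0.3 s.
2. the cover is picked up by the gripper (height (world z) of cover above 0.03 m and contact force between the fingers and cover above 1 N), for 0.2 s.
At the end, for the whole second after the job is handed in: The dial is within 0.15 rad of the long mark; the cover is held still by the gripper, level within 0.1 rad, right way up, its underside 10 to 32 mm above the housing's rim and not touching the housing, each of its four holes within 4 mm (horizontally) of a threaded hole, either way round (value of joint dial between 2.15 and 2.45 rad and ((horizontal distance between cover_hole0 and thread0 below 0.004 m and z of cover_hole0 in the frame of thread0 between 0.01 and 0.032 m and horizontal distance between cover_hole1 and thread1 below 0.004 m and z of cover_hole1 in the frame of thread1 between 0.01 and 0.032 m and horizontal distance between cover_hole2 and thread2 below 0.004 m and z of cover_hole2 in the frame of thread2 between 0.01 and 0.032 m and horizontal distance between cover_hole3 and thread3 below 0.004 m and z of cover_hole3 in the frame of thread3 between 0.01 and 0.032 m) or (horizontal distance between cover_hole0 and thread2 below 0.004 m and z of cover_hole0 in the frame of thread2 between 0.01 and 0.032 m and horizontal distance between cover_hole1 and thread3 below 0.004 m and z of cover_hole1 in the frame of thread3 between 0.01 and 0.032 m and horizontal distance between cover_hole2 and thread0 below 0.004 m and z of cover_hole2 in the frame of thread0 between 0.01 and 0.032 m and horizontal distance between cover_hole3 and thread1 below 0.004 m and z of cover_hole3 in the frame of thread1 between 0.01 and 0.032 m)) and angle between cover's own z axis and vertical below 0.1 rad and contact force between the fingers and cover above 1 N and contact force between cover and housing below 0.1 N and linear speed of cover below 0.02 m/s and angular speed of cover below 0.15 rad/s); the arm keeps its last pose, push and grip.
It fails at once if the jar is pushed more than 3 cm (distance of jar from where it was at the start of the episode above 0.03 m).
It fails at once if the whetstone is pushed more than 3 cm (distance of whetstone from where it was at the start of the episode above 0.03 m).
It fails at once if the screwdriver is pushed more than 3 cm (distance of screwdriver from where it was at the start of the episode above 0.03 m).
It fails at once if the knife is pushed more than 3 cm (distance of knife from where it was at the start of the episode above 0.03 m).
It also fails if it takes over 54 s, if anything falls off the work surface, if the arm or the gripper's body presses on something with over 40 N, if the wrist force passes 120 N, or if a joint passes its speed limit or range.

## Robot

A 6-joint arm with a two-finger parallel gripper is mounted at the origin on the work surface. World frame = base frame: x ahead of the robot, y to its left, z up, the work surface at z = 0. Lengths are in m, angles in degrees, forces in N, time in s.
With the tool pointing down it reaches from about 0.375 to 0.975 m from the base axis. Payload 3.8 kg.
Tool frame: the origin (TCP) lies midway between the tips of the shut fingers; the grasp point (between the pads) lies 19 mm behind it; z points along the fingers, y is the line along which they close (so a half turn about z gives the same grasp; the last joint's range is limited). The gripper opens to 85 mm and grips with 20 to 120 N. Pads are 22 mm wide; open, the fingers measure 114 mm over their backs; the gripper's body (76 mm by 85 mm) begins 54 mm behind the grasp point. The pads swing forward as they close: fully open they stand 13 mm farther back than shut.
Start: joints at [-74.88, 15.12, 91.902, -0, 72.978, -2.114], TCP at [0.2, -0.645, 0.231] pointing down, gripper open.
Joint ranges: [-150.88, 150.88], [-54.13, 125.18], [17.81, 147.31], [-75.09, 255.09], [0, 152.58], [-146.25, 146.25]. Speed limits (degrees/s): [147.25, 147.25, 180, 180, 180, 180].

## Interface

Orientations are given as a 3x3 rotation matrix whose columns are the frame's x, y, z axes.
In Python, from station import env gives the robot as it stands. The module is installed in compiled form; this text tells all that it offers.
- The arm moves only by the tool send_rows, never from a script. Its argument "motion" is a list of rows, each an object of numbers: "tx", "ty", "tz": the shift along the tool's x, y, z in m; "wx", "wy", "wz": the turn, a rotation vector about the tool's x, y, z in rad; "jaw": the gripper's target within -1 to 1 (shut at 1, half-way at 0, fully open at -1). A call has 1 to 20 rows; each row shifts and turns the commanded pose from where the row before left it, along the tool's axes as they then stand; what a row does not reach is not made up. A row lasts 1/12 s, in which the tool goes at most 41.7 mm and 7.16 degrees, less where a joint would pass 70% of its speed; a pose out of reach is approached as far as the arm can. A call with a gripper value outside its range is refused whole. The fingers move at their own pace and stop on an object; "grip_force" is the grip in N (left out, the last holds). Time passes only in rows, so rows that do not move let the fingers close. It gives the time, the measured TCP pose, the force, the opening and the grip force at its end, in the units of the state.
- env.read_state(): the state, without advancing time (a new reading comes with each control period).
- env.read_camera(name): name is "side" or "top" or "wrist"; returns a dict with "image" (480x640x3 uint8, blue, green, red), "mtx" (3x3 intrinsics, pixels), "R" (3x3) and "t" (3): a world point X has camera coordinates R X + t. Camera axes: x right, y down, z forward; pixel columns grow to the right and rows downward; lengths in m; the calibration is good to about 2 mm. The wrist camera is an equidistant fisheye: a pixel r from the principal point sees the ray r / f radians off the axis. A picture is of the moment at which its call begins. There is no depth.
- env.sign_off(): hands the job in; it is judged then, once.
The state is a dict: "t": time; "joint_pos": joint angles; "joint_velocities": joint speeds; "tau": joint torques, N m; "position": TCP position; "ee_rot": TCP orientation; "ft_force": force on the tool from outside, world axes, zero at the start; "torque": the same for the moment, N m; "gripper_width": finger opening in m; "grip_force": force on a finger pad.
Only numpy, scipy, OpenCV 4.12 (cv2) and the standard library are available. Lean on these libraries where they do the work, as an engineer would, in place of code of your own. Each camera call takes 0.05 s, during which the arm holds its last target. There are 200 camera calls.

## Working session

There is one attempt and no reset: what is moved stays moved. The work goes in short steps, Python scripts to look and compute and a tool call to move; the robot and the scene stay as the last step left them, time stands still between calls to the robot, and variables do not carry over. Pictures are saved under pics/ and viewed, at most 10 in all, crops included, and the job is handed in when it is done.

Besides the shell and the picture viewer there is one more tool, called by a JSON object that holds its "method" and its "body". send_rows: Moves the arm, as the interface text tells. Its arguments: {"type":"object","properties":{"motion":{"type":"array"},"grip_force":{"type":"number"}},"required":["motion"]}

```bash
mkdir -p pics; python3 - <<'E'
from station import env
import cv2,numpy as np
s=env.read_state();print(s['t'],s['position'],np.round(s['ee_rot'],3).tolist(),s['gripper_width'])
for n in ['side','top','wrist']:
    c=env.read_camera(n);cv2.imwrite(f'pics/{n}0.png',c['image']);print(n,np.round(c['mtx'],1).tolist(),np.round(c['R'],3).tolist(),np.round(c['t'],3), np.round(-c['R'].T@c['t'],3))
E
```

```text
0.0 [ 0.19981161 -0.64397579  0.22993031] [[0.955, 0.296, -0.001], [0.296, -0.955, 0.002], [0.0, -0.002, -1.0]] 0.08549916280350336
side [[455.3, 0.0, 324.3], [0.0, 455.3, 242.5], [0.0, 0.0, 1.0]] [[-0.808, -0.589, -0.02], [-0.36, 0.521, -0.774], [0.466, -0.618, -0.633]] [0.387 0.303 0.874] [0.014 0.611 0.795]
top [[493.1, 0.0, 310.9], [0.0, 493.1, 236.8], [0.0, 0.0, 1.0]] [[-0.001, -1.0, 0.003], [-0.997, 0.001, -0.072], [0.072, -0.003, -0.997]] [-0.097  0.531  1.234] [ 0.44  -0.093  1.269]
wrist [[371.6, 0.0, 319.5], [0.0, 371.6, 238.5], [0.0, 0.0, 1.0]] [[0.297, -0.955, -0.003], [-0.914, -0.285, 0.288], [-0.276, -0.083, -0.958]] [-0.673 -0.038  0.38 ] [ 0.27  -0.622  0.373]
```

View pics/top0.png

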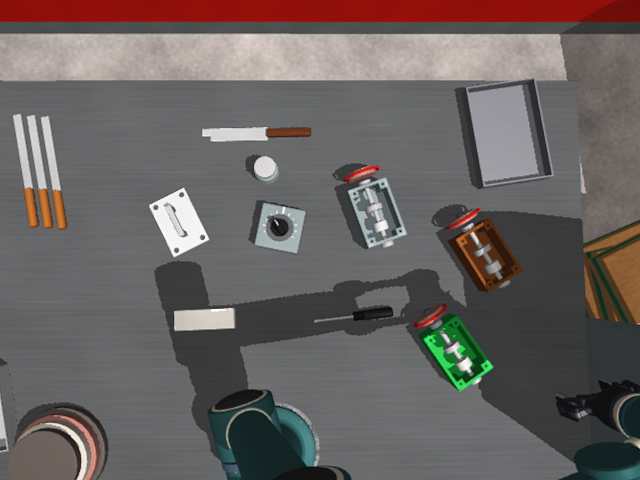

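The top view shows the cover at about (179,222), the control box at (280,227) and the grey housing at (375,212). The jar is at (265,168), the knife at (257,133), the stone at (205,319) and the screwdriver at (355,315).

```bash
cat > h.py <<'E'
import numpy as np,cv2
from station import env
def ray(c,uv):
    uv=np.array(uv,float);K=c['mtx']
    d=np.array([(uv[0]-K[0,2])/K[0,0],(uv[1]-K[1,2])/K[1,1],1.])
    return -c['R'].T@c['t'], c['R'].T@d
def fray(c,uv):
    K=c['mtx'];v=(np.array(uv,float)-K[:2,2])/K[0,0];r=np.hypot(*v)+1e-9
    d=np.array([*(v/r*np.sin(r)),np.cos(r)]);return -c['R'].T@c['t'], c['R'].T@d
def onz(o,d,z): return o+d*(z-o[2])/d[2]
def proj(c,X,fish=False):
    p=c['R']@np.array(X)+c['t'];K=c['mtx']
    if fish:
        r=np.hypot(p[0],p[1]);th=np.arctan2(r,p[2]);return K[:2,2]+K[0,0]*th*p[:2]/(r+1e-12)
    return K[:2,2]+K[0,0]*p[:2]/p[2]
E
python3 - <<'E'
from h import *
c=env.read_camera('top');im=c['image']
def quad(box,lo,hi,z,name):
    u0,v0,u1,v1=box;r=im[v0:v1,u0:u1];m=cv2.inRange(r,np.array(lo),np.array(hi))
    cs=cv2.findContours(m,cv2.RETR_EXTERNAL,cv2.CHAIN_APPROX_NONE)[0];k=max(cs,key=cv2.contourArea)
    b=cv2.boxPoints(cv2.minAreaRect(k))+[u0,v0]
    P=np.array([onz(*ray(c,p),z)[:2] for p in b]);print(name,b.round(1).tolist(),'\n',P.round(4).tolist(),'ctr',P.mean(0).round(4),'sides',np.linalg.norm(P[0]-P[1]).round(4),np.linalg.norm(P[1]-P[2]).round(4),'ang',[np.degrees(np.arctan2(*(P[i+1]-P[i])[::-1])).round(1) for i in (0,1)])
quad((140,180,215,262),(200,200,200),(255,255,255),.005,'cover')
hsv=cv2.cvtColor(im,cv2.COLOR_BGR2HSV)
print('px box',im[240,262],'housing',im[185,352],im[230,363], 'bench',im[250,330])
a=cv2.resize(im[170:265,335:420],None,fx=4.5,fy=4.5,interpolation=cv2.INTER_CUBIC)
b=cv2.resize(im[195:260,245:310],None,fx=6,fy=6,interpolation=cv2.INTER_CUBIC)
out=np.zeros((440,790,3),np.uint8);out[:a.shape[0],:a.shape[1]]=a;out[:b.shape[0],395:395+b.shape[1]]=b;cv2.imwrite('pics/zoom1.png',out)
E
```

```text
cover [[148.0, 205.0], [183.2, 187.4], [208.8, 238.6], [173.6, 256.2]] 
 [[0.6144, 0.3229], [0.6603, 0.233], [0.5274, 0.1649], [0.4823, 0.2544]] ctr [0.5711 0.2438] sides 0.1009 0.1493 ang [np.float64(-63.0), np.float64(-152.9)]
px box [178 176 161] housing [60 58 57] [188 185 172] bench [108 106 105]
```

View pics/zoom1.png

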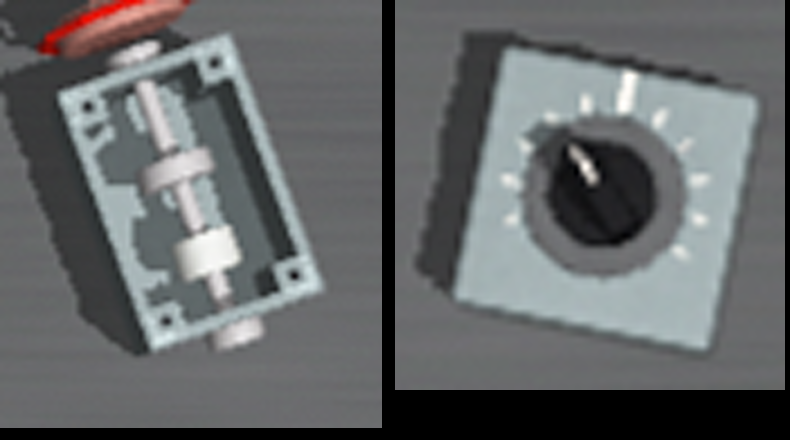

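The left panel shows the grey housing with thread holes at zoom pixels (88,105), (215,62), (293,275) and (166,320). The right panel shows the box corners at (503,43), (760,97), (710,352) and (455,300). The long mark is at (627,90) and the pointer line runs from (595,182) to (570,147), anticlockwise of the mark.

```bash
python3 - <<'E'
from h import *
c=env.read_camera('top')
H=np.array([onz(*ray(c,((x+.5)/4.5-.5+335,(y+.5)/4.5-.5+170)),.07)[:2] for x,y in [(88,105),(215,62),(293,275),(166,320)]])
g=lambda x,y,z:onz(*ray(c,((x+.5-395)/6-.5+245,(y+.5)/6-.5+195)),z)[:2]
B=np.array([g(x,y,.05) for x,y in [(503,43),(760,97),(710,352),(455,300)]])
ang=lambda v:np.degrees(np.arctan2(v[1],v[0])).round(1)
L=lambda P:[np.linalg.norm(P[i]-P[i-1]).round(4) for i in range(4)]
print('H',H.round(4).tolist(),H.mean(0),L(H),ang(H[0]-H[3]),ang(H[1]-H[2]),ang(H[0]-H[1]))
print('B',B.mean(0),L(B),ang(B[0]-B[3]),ang(B[1]-B[2]))
m=g(627,90,.05);print('mark dir',ang(m-B.mean(0)))
print('line dir',ang(g(570,147,.094)-g(595,182,.094)),'from ctr',ang(g(570,147,.094)-B.mean(0)))
E
```

```text
H [[0.6351, -0.2034], [0.6588, -0.273], [0.542, -0.314], [0.5175, -0.2449]] [ 0.58834445 -0.25882901] [np.float64(0.1246), np.float64(0.0735), np.float64(0.1238), np.float64(0.0734)] 19.4 19.4 108.8
B [ 0.55180791 -0.02029151] [np.float64(0.1086), np.float64(0.1091), np.float64(0.1078), np.float64(0.1074)] -10.1 -11.0
mark dir -10.3
line dir 35.6 from ctr 36.9
```

{"method": "send_rows", "body": {"motion": [{"wz":-0.11,"jaw":-1},{"wz":-0.11},{"wz":-0.11},{"tx":0.036,"ty":-0.0164},{"tx":0.036,"ty":-0.0164},{"tx":0.036,"ty":-0.0164},{"tx":0.036,"ty":-0.0164},{"tx":0.036,"ty":-0.0164},{"tx":0.036,"ty":-0.0164},{"tx":0.036,"ty":-0.0164},{"tx":0.036,"ty":-0.0164},{"tx":0.036,"ty":-0.0164},{"tx":0.036,"ty":-0.0164},{"tx":0.036,"ty":-0.0164},{"tx":0.036,"ty":-0.0164},{"tx":0.036,"ty":-0.0164},{"tx":0.036,"ty":-0.0164},{"tx":0.036,"ty":-0.0164},{"tx":0.036,"ty":-0.0164},{"tx":0.036,"ty":-0.0164}]}}

```text
invalid input
```

```bash
cat >> h.py <<'E'
def plan(target,a_deg):
    s=env.read_state();R=s['ee_rot'];p=s['position'];a=np.arctan2(R[1,0],R[0,0]);A=np.radians(a_deg)
    d=np.array(target)-p
    print('t',round(s['t'],2),'pos',p.round(4),'a',np.degrees(a).round(2),'z',R[:,2].round(3),'w',round(s['gripper_width'],4),'F',np.round(s['ft_force'],1),'grip',s['grip_force'])
    print('wz first',round(a-A,4),'then tx,ty,tz',[round(x,4) for x in (d[0]*np.cos(A)+d[1]*np.sin(A),d[0]*np.sin(A)-d[1]*np.cos(A),-d[2])],'| tool-rot err',)
E
python3 - <<'E'
from h import *
plan([.552,-.0205,.2],36)
E
```

```text
t 0.25 pos [ 0.1999 -0.6444  0.2306] a 17.23 z [-0.     0.001 -1.   ] w 0.0853 F [-1.1 -0.4  0.4] grip 0.0
wz first -0.3275 then tx,ty,tz [np.float64(0.6516), np.float64(-0.2978), np.float64(0.0306)] | tool-rot err
```

The move was refused, so I'll fill in every field of each row, starting with a small test.

{"method": "send_rows", "body": {"motion": [{"tx":0,"ty":0,"tz":0,"wx":0,"wy":0,"wz":-0.11,"jaw":-1},{"tx":0,"ty":0,"tz":0,"wx":0,"wy":0,"wz":-0.11,"jaw":-1},{"tx":0,"ty":0,"tz":0,"wx":0,"wy":0,"wz":-0.11,"jaw":-1}]}}

```text
t: 0.5
position: [0.2, -0.6446, 0.231]
ee_rot: [[0.804, 0.594, -0.0], [0.594, -0.804, 0.0], [0.0, -0.0, -1.0]]
ft_force: [0.7, 0.2, 0.6]
gripper_width: 0.0856
grip_force: 0.0
```

{"method": "send_rows", "body": {"motion": [{"tx":0.036,"ty":-0.0165,"tz":0,"wx":0,"wy":0,"wz":0,"jaw":-1},{"tx":0.036,"ty":-0.0165,"tz":0,"wx":0,"wy":0,"wz":0,"jaw":-1},{"tx":0.036,"ty":-0.0165,"tz":0,"wx":0,"wy":0,"wz":0,"jaw":-1},{"tx":0.036,"ty":-0.0165,"tz":0,"wx":0,"wy":0,"wz":0,"jaw":-1},{"tx":0.036,"ty":-0.0165,"tz":0,"wx":0,"wy":0,"wz":0,"jaw":-1},{"tx":0.036,"ty":-0.0165,"tz":0,"wx":0,"wy":0,"wz":0,"jaw":-1},{"tx":0.036,"ty":-0.0165,"tz":0,"wx":0,"wy":0,"wz":0,"jaw":-1},{"tx":0.036,"ty":-0.0165,"tz":0,"wx":0,"wy":0,"wz":0,"jaw":-1},{"tx":0.036,"ty":-0.0165,"tz":0,"wx":0,"wy":0,"wz":0,"jaw":-1},{"tx":0.036,"ty":-0.0165,"tz":0,"wx":0,"wy":0,"wz":0,"jaw":-1},{"tx":0.036,"ty":-0.0165,"tz":0,"wx":0,"wy":0,"wz":0,"jaw":-1},{"tx":0.036,"ty":-0.0165,"tz":0,"wx":0,"wy":0,"wz":0,"jaw":-1},{"tx":0.036,"ty":-0.0165,"tz":0,"wx":0,"wy":0,"wz":0,"jaw":-1},{"tx":0.036,"ty":-0.0165,"tz":0,"wx":0,"wy":0,"wz":0,"jaw":-1},{"tx":0.036,"ty":-0.0165,"tz":0,"wx":0,"wy":0,"wz":0,"jaw":-1},{"tx":0.036,"ty":-0.0165,"tz":0,"wx":0,"wy":0,"wz":0,"jaw":-1},{"tx":0.036,"ty":-0.0165,"tz":0,"wx":0,"wy":0,"wz":0,"jaw":-1},{"tx":0.036,"ty":-0.0165,"tz":0.015,"wx":0,"wy":0,"wz":0,"jaw":-1},{"tx":0.004,"ty":-0.001,"tz":0.015,"wx":0,"wy":0,"wz":0,"jaw":-1},{"tx":0,"ty":0,"tz":0,"wx":0,"wy":0,"wz":0,"jaw":-1}]}}

```text
t: 2.17
position: [0.5493, -0.0175, 0.1983]
ee_rot: [[0.805, 0.593, -0.005], [0.593, -0.805, 0.001], [-0.004, -0.004, -1.0]]
ft_force: [-0.9, 0.5, -0.6]
gripper_width: 0.0854
grip_force: 0.0
```

```bash
python3 - <<'E'
from h import *
plan([.552,-.0205,.068],36)
c=env.read_camera('wrist');im=c['image'];cv2.imwrite('pics/w1.png',im)
print(proj(c,[.552,-.0205,.094],1))
E
```

```text
t 2.17 pos [ 0.5493 -0.0175  0.1983] a 36.37 z [-0.005  0.001 -1.   ] w 0.0854 F [-0.9  0.5 -0.6] grip 0.0
wz first 0.0065 then tx,ty,tz [np.float64(0.0005), np.float64(0.004), np.float64(0.1303)] | tool-rot err
[326.45274692 235.85176982]
```

View pics/w1.png

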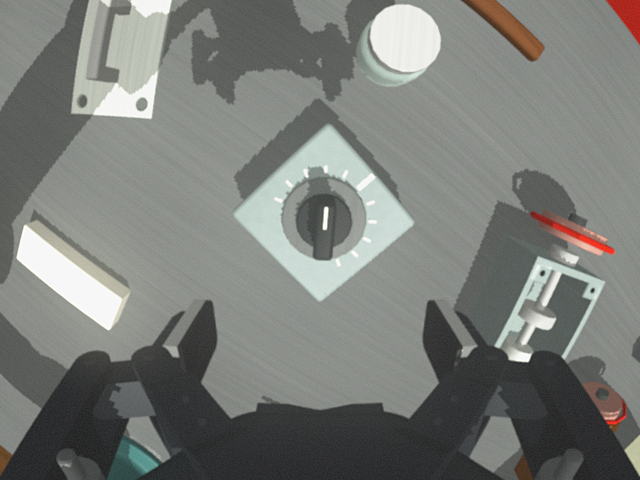

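The wrist view shows the dial at about (324,215), with its bar nearly vertical and so aligned with tool x. The box corners are at (329,124), (414,222), (320,301) and (234,214).

```bash
python3 - <<'E'
from h import *
c=env.read_camera('wrist');im=c['image']
P=np.array([onz(*fray(c,p),.05)[:2] for p in [(329,124),(414,222),(320,301),(234,214)]]);print(P.mean(0),[np.linalg.norm(P[i]-P[i-1]).round(4) for i in range(4)],np.degrees(np.arctan2(*(P[0]-P[3])[::-1])),np.degrees(np.arctan2(*(P[1]-P[2])[::-1])))
m=cv2.inRange(im[205:232,316:334],(170,)*3,(255,)*3);v,u=np.nonzero(m);k=u+316,v+205
l=cv2.fitLine(np.float32(np.c_[k]),cv2.DIST_L2,0,.01,.01).ravel();a=l[2:];print(len(v),l)
q=[onz(*fray(c,a+s*l[:2]*10),.094)[:2] for s in(-1,1)];d=q[1]-q[0];print(q,np.degrees(np.arctan2(d[1],d[0])))
plan([*P.mean(0),.068],36)
E
```

```text
[ 0.5528849  -0.02000011] [np.float64(0.1056), np.float64(0.1056), np.float64(0.1057), np.float64(0.1053)] -10.97066586969758 -11.12100044692202
92 [ 8.1922486e-02 -9.9663872e-01  3.2343478e+02  2.1578261e+02]
[array([ 0.55584219, -0.0157473 ]), array([ 0.5678237 , -0.00829156])] 31.89277668726414
t 2.27 pos [ 0.5495 -0.0199  0.2007] a 36.2 z [-0.003 -0.    -1.   ] w 0.0852 F [ 0.  -1.   0.7] grip 0.0
wz first 0.0035 then tx,ty,tz [np.float64(0.0027), np.float64(0.002), np.float64(0.1327)] | tool-rot err
```

{"method": "send_rows", "body": {"motion": [{"tx":0.003,"ty":0.002,"tz":0.03,"wx":0,"wy":0,"wz":0.035,"jaw":-1},{"tx":0,"ty":0,"tz":0.03,"wx":0,"wy":0,"wz":0,"jaw":-1},{"tx":0,"ty":0,"tz":0.03,"wx":0,"wy":0,"wz":0,"jaw":-1},{"tx":0,"ty":0,"tz":0.025,"wx":0,"wy":0,"wz":0,"jaw":-1},{"tx":0,"ty":0,"tz":0.015,"wx":0,"wy":0,"wz":0,"jaw":-1},{"tx":0,"ty":0,"tz":0,"wx":0,"wy":0,"wz":0,"jaw":-1},{"tx":0,"ty":0,"tz":0,"wx":0,"wy":0,"wz":0,"jaw":1},{"tx":0,"ty":0,"tz":0,"wx":0,"wy":0,"wz":0,"jaw":1},{"tx":0,"ty":0,"tz":0,"wx":0,"wy":0,"wz":0,"jaw":1},{"tx":0,"ty":0,"tz":0,"wx":0,"wy":0,"wz":0,"jaw":1},{"tx":0,"ty":0,"tz":0,"wx":0,"wy":0,"wz":0,"jaw":1},{"tx":0,"ty":0,"tz":0,"wx":0,"wy":0,"wz":0,"jaw":1},{"tx":0,"ty":0,"tz":0,"wx":0,"wy":0,"wz":0,"jaw":1},{"tx":0,"ty":0,"tz":0,"wx":0,"wy":0,"wz":0,"jaw":1}], "grip_force": 50}}

```text
t: 3.43
position: [0.5534, -0.0181, 0.073]
ee_rot: [[0.828, 0.561, -0.001], [0.561, -0.828, 0.003], [0.0, -0.003, -1.0]]
ft_force: [-6.3, 5.8, 9.5]
gripper_width: 0.0127
grip_force: 50.3
```

```bash
python3 - <<'E'
from h import *
plan([.553,-.02,.068],-10.9);print(env.read_state()['torque'])
E
```

```text
t 3.43 pos [ 0.5534 -0.0181  0.073 ] a 34.1 z [-0.001  0.003 -1.   ] w 0.0127 F [-6.3  5.8  9.5] grip 50.32945454120636
wz first 0.7855 then tx,ty,tz [np.float64(-0.0001), np.float64(0.002), np.float64(0.005)] | tool-rot err
[1.00705605e+00 7.87790641e-01 6.75941773e-04]
```

The grip is firm, but the tool is pressing sideways and down slightly. I'll relieve that, then turn clockwise by 0.785 rad.

{"method": "send_rows", "body": {"motion": [{"tx":0,"ty":-0.002,"tz":-0.003,"wx":0,"wy":0,"wz":0,"jaw":1},{"tx":0,"ty":0,"tz":0,"wx":0,"wy":0,"wz":0.08,"jaw":1},{"tx":0,"ty":0,"tz":0,"wx":0,"wy":0,"wz":0.08,"jaw":1},{"tx":0,"ty":0,"tz":0,"wx":0,"wy":0,"wz":0.08,"jaw":1},{"tx":0,"ty":0,"tz":0,"wx":0,"wy":0,"wz":0.08,"jaw":1},{"tx":0,"ty":0,"tz":0,"wx":0,"wy":0,"wz":0.08,"jaw":1},{"tx":0,"ty":0,"tz":0,"wx":0,"wy":0,"wz":0.08,"jaw":1},{"tx":0,"ty":0,"tz":0,"wx":0,"wy":0,"wz":0.08,"jaw":1},{"tx":0,"ty":0,"tz":0,"wx":0,"wy":0,"wz":0.08,"jaw":1},{"tx":0,"ty":0,"tz":0,"wx":0,"wy":0,"wz":0.08,"jaw":1},{"tx":0,"ty":0,"tz":0,"wx":0,"wy":0,"wz":0.065,"jaw":1},{"tx":0,"ty":0,"tz":0,"wx":0,"wy":0,"wz":0,"jaw":1},{"tx":0,"ty":0,"tz":0,"wx":0,"wy":0,"wz":0,"jaw":1}]}}

```text
t: 4.52
position: [0.5533, -0.0183, 0.0732]
ee_rot: [[0.982, -0.188, 0.001], [-0.188, -0.982, -0.0], [0.001, 0.0, -1.0]]
ft_force: [5.2, -0.5, -11.5]
gripper_width: 0.0128
grip_force: 52.0
```

```bash
python3 - <<'E'
from h import *
plan([.553,-.02,.2],-10.9);print(env.read_state()['torque'])
E
```

```text
t 4.52 pos [ 0.5533 -0.0183  0.0732] a -10.84 z [ 0.001 -0.    -1.   ] w 0.0128 F [  5.2  -0.5 -11.5] grip 51.97413682937622
wz first 0.0011 then tx,ty,tz [np.float64(0.0001), np.float64(0.0017), np.float64(-0.1268)] | tool-rot err
[-0.13243954 -0.91972183 -0.01751598]
```

Now at −10.8°. I'll release and rise, then look at the dial.

{"method": "send_rows", "body": {"motion": [{"tx":0,"ty":0,"tz":0,"wx":0,"wy":0,"wz":0,"jaw":-1},{"tx":0,"ty":0,"tz":0,"wx":0,"wy":0,"wz":0,"jaw":-1},{"tx":0,"ty":0,"tz":0,"wx":0,"wy":0,"wz":0,"jaw":-1},{"tx":0,"ty":0,"tz":0,"wx":0,"wy":0,"wz":0,"jaw":-1},{"tx":0,"ty":0,"tz":0,"wx":0,"wy":0,"wz":0,"jaw":-1},{"tx":0,"ty":0,"tz":-0.02,"wx":0,"wy":0,"wz":0,"jaw":-1},{"tx":0,"ty":0,"tz":-0.035,"wx":0,"wy":0,"wz":0,"jaw":-1},{"tx":0,"ty":0,"tz":-0.035,"wx":0,"wy":0,"wz":0,"jaw":-1},{"tx":0,"ty":0,"tz":-0.035,"wx":0,"wy":0,"wz":0,"jaw":-1},{"tx":0,"ty":0,"tz":0,"wx":0,"wy":0,"wz":0,"jaw":-1},{"tx":0,"ty":0,"tz":0,"wx":0,"wy":0,"wz":0,"jaw":-1}]}}

```text
t: 5.43
position: [0.5553, -0.0184, 0.2034]
ee_rot: [[0.982, -0.188, 0.007], [-0.188, -0.982, -0.001], [0.007, -0.001, -1.0]]
ft_force: [-0.2, -0.7, -0.5]
gripper_width: 0.0857
grip_force: 0.0
```

```bash
python3 - <<'E'
from h import *
plan([.5711,.2438,.2],27.1)
c=env.read_camera('wrist');im=c['image']
cv2.imwrite('pics/w2.png',cv2.resize(im[110:310,215:435],None,fx=2.7,fy=2.7,interpolation=cv2.INTER_CUBIC))
E
```

```text
t 5.43 pos [ 0.5553 -0.0184  0.2034] a -10.84 z [ 0.007 -0.001 -1.   ] w 0.0857 F [-0.2 -0.7 -0.5] grip 0.0
wz first -0.6621 then tx,ty,tz [np.float64(0.1335), np.float64(-0.2262), np.float64(0.0034)] | tool-rot err
```

View pics/w2.png

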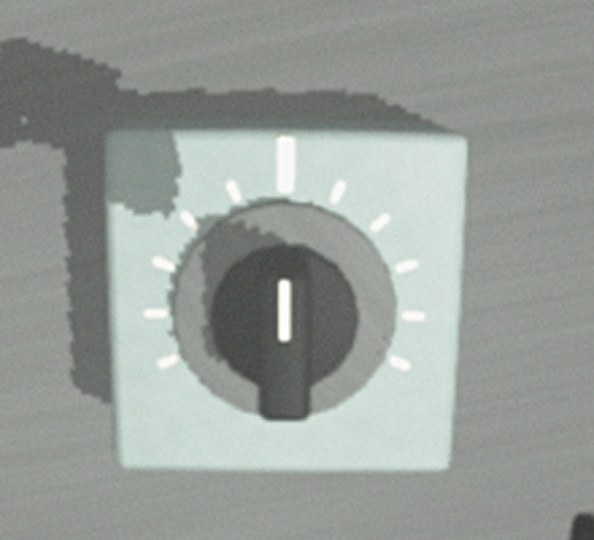

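The pointer line at (285,310) points straight up at the long mark at (286,165), so the dial is set. Next I'll move above the cover.

{"method": "send_rows", "body": {"motion": [{"tx":0,"ty":0,"tz":0,"wx":0,"wy":0,"wz":-0.11,"jaw":-1},{"tx":0,"ty":0,"tz":0,"wx":0,"wy":0,"wz":-0.11,"jaw":-1},{"tx":0,"ty":0,"tz":0,"wx":0,"wy":0,"wz":-0.11,"jaw":-1},{"tx":0,"ty":0,"tz":0,"wx":0,"wy":0,"wz":-0.11,"jaw":-1},{"tx":0,"ty":0,"tz":0,"wx":0,"wy":0,"wz":-0.11,"jaw":-1},{"tx":0,"ty":0,"tz":0,"wx":0,"wy":0,"wz":-0.11,"jaw":-1},{"tx":0.0167,"ty":-0.0283,"tz":0,"wx":0,"wy":0,"wz":0,"jaw":-1},{"tx":0.0167,"ty":-0.0283,"tz":0,"wx":0,"wy":0,"wz":0,"jaw":-1},{"tx":0.0167,"ty":-0.0283,"tz":0,"wx":0,"wy":0,"wz":0,"jaw":-1},{"tx":0.0167,"ty":-0.0283,"tz":0,"wx":0,"wy":0,"wz":0,"jaw":-1},{"tx":0.0167,"ty":-0.0283,"tz":0,"wx":0,"wy":0,"wz":0,"jaw":-1},{"tx":0.0167,"ty":-0.0283,"tz":0,"wx":0,"wy":0,"wz":0,"jaw":-1},{"tx":0.0167,"ty":-0.0283,"tz":0,"wx":0,"wy":0,"wz":0,"jaw":-1},{"tx":0.0167,"ty":-0.0283,"tz":0,"wx":0,"wy":0,"wz":0,"jaw":-1},{"tx":0,"ty":0,"tz":0,"wx":0,"wy":0,"wz":0,"jaw":-1},{"tx":0,"ty":0,"tz":0,"wx":0,"wy":0,"wz":0,"jaw":-1}]}}

```text
t: 6.82
position: [0.5677, 0.2452, 0.1969]
ee_rot: [[0.89, 0.456, -0.004], [0.456, -0.89, -0.002], [-0.004, -0.0, -1.0]]
ft_force: [-0.5, 0.0, -0.3]
gripper_width: 0.0853
grip_force: 0.0
```

```bash
python3 - <<'E'
from h import *
plan([.5711,.2438,.2],27.1)
c=env.read_camera('wrist');im=c['image'];cv2.imwrite('pics/w3.png',im)
m=cv2.inRange(im,(185,)*3,(255,)*3);k=[k for k in cv2.findContours(m,cv2.RETR_EXTERNAL,cv2.CHAIN_APPROX_NONE)[0] if cv2.contourArea(k)>2000]
for q in k: print(cv2.contourArea(q),cv2.boundingRect(q))
E
```

```text
t 6.82 pos [0.5677 0.2452 0.1969] a 27.16 z [-0.004 -0.002 -1.   ] w 0.0853 F [-0.5  0.  -0.3] grip 0.0
wz first 0.001 then tx,ty,tz [np.float64(0.0024), np.float64(0.0028), np.float64(-0.0031)] | tool-rot err
16724.0 (266, 124, 113, 158)
```

View pics/w3.png

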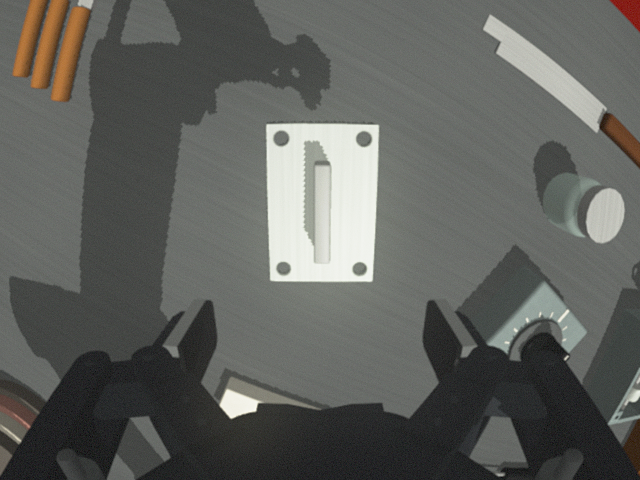

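The wrist view is clear: the cover's holes are at (281,139), (364,139), (360,268) and (284,268), and the handle is at about (322,212).

```bash
cat >> h.py <<'E'
def holes(c,px,z):
    im=c['image'];g=cv2.cvtColor(im,cv2.COLOR_BGR2GRAY);o=[]
    for u,v in px:
        w=g[v-13:v+14,u-13:u+14];t,m=cv2.threshold(w,0,255,cv2.THRESH_BINARY_INV+cv2.THRESH_OTSU)
        n,l,s,ct=cv2.connectedComponentsWithStats(m);i=l[13,13];o.append(ct[i]+[u-13,v-13])
    P=np.array([onz(*fray(c,p),z)[:2] for p in o])
    an=lambda v:np.degrees(np.arctan2(v[1],v[0])).round(2)
    print(np.round(o,1).tolist(),'ctr',P.mean(0).round(4),'sides',[np.linalg.norm(P[i]-P[i-1]).round(4) for i in range(4)],'ang',an(P[0]-P[3]),an(P[1]-P[2]))
    return P.mean(0)
E
python3 - <<'E'
from h import *
c=env.read_camera('wrist')
p=holes(c,[(281,139),(364,139),(360,268),(284,268)],.005)
plan([*p,.021],27.1)
E
```

```text
[[279.4, 137.7], [362.2, 138.0], [358.1, 267.9], [281.8, 267.7]] ctr [0.5714 0.2453] sides [np.float64(0.1237), np.float64(0.074), np.float64(0.1237), np.float64(0.0741)] ang 26.75 26.78
t 6.92 pos [0.5682 0.2432 0.1976] a 27.0 z [-0.003 -0.002 -1.   ] w 0.0855 F [-0.3  0.2  0.5] grip 0.0
wz first -0.0018 then tx,ty,tz [np.float64(0.0038), np.float64(-0.0004), np.float64(0.1766)] | tool-rot err
```

{"method": "send_rows", "body": {"motion": [{"tx":0.004,"ty":-0.0005,"tz":0.035,"wx":0,"wy":0,"wz":0.004,"jaw":-1},{"tx":0,"ty":0,"tz":0.035,"wx":0,"wy":0,"wz":0,"jaw":-1},{"tx":0,"ty":0,"tz":0.035,"wx":0,"wy":0,"wz":0,"jaw":-1},{"tx":0,"ty":0,"tz":0.035,"wx":0,"wy":0,"wz":0,"jaw":-1},{"tx":0,"ty":0,"tz":0.022,"wx":0,"wy":0,"wz":0,"jaw":-1},{"tx":0,"ty":0,"tz":0.015,"wx":0,"wy":0,"wz":0,"jaw":-1},{"tx":0,"ty":0,"tz":0,"wx":0,"wy":0,"wz":0,"jaw":-1},{"tx":0,"ty":0,"tz":0,"wx":0,"wy":0,"wz":0,"jaw":1},{"tx":0,"ty":0,"tz":0,"wx":0,"wy":0,"wz":0,"jaw":1},{"tx":0,"ty":0,"tz":0,"wx":0,"wy":0,"wz":0,"jaw":1},{"tx":0,"ty":0,"tz":0,"wx":0,"wy":0,"wz":0,"jaw":1},{"tx":0,"ty":0,"tz":0,"wx":0,"wy":0,"wz":0,"jaw":1},{"tx":0,"ty":0,"tz":0,"wx":0,"wy":0,"wz":0,"jaw":1},{"tx":0,"ty":0,"tz":0,"wx":0,"wy":0,"wz":0,"jaw":1},{"tx":0,"ty":0,"tz":0,"wx":0,"wy":0,"wz":0,"jaw":1}], "grip_force": 100}}

```text
t: 8.17
position: [0.5735, 0.2465, 0.0241]
ee_rot: [[0.893, 0.45, 0.002], [0.45, -0.893, 0.0], [0.002, 0.001, -1.0]]
ft_force: [-0.7, -1.3, 6.7]
gripper_width: 0.0116
grip_force: 98.0
```

```bash
python3 - <<'E'
from h import *
plan([.5714,.2453,.2],19.4)
E
```

```text
t 8.17 pos [0.5735 0.2465 0.0241] a 26.77 z [ 0.002  0.    -1.   ] w 0.0116 F [-0.7 -1.3  6.7] grip 97.99245357513428
wz first 0.1286 then tx,ty,tz [np.float64(-0.0024), np.float64(0.0005), np.float64(-0.1759)] | tool-rot err
```

{"method": "send_rows", "body": {"motion": [{"tx":0,"ty":0,"tz":-0.015,"wx":0,"wy":0,"wz":0,"jaw":1},{"tx":0,"ty":0,"tz":-0.02,"wx":0,"wy":0,"wz":0,"jaw":1},{"tx":0,"ty":0,"tz":-0.03,"wx":0,"wy":0,"wz":0,"jaw":1},{"tx":0,"ty":0,"tz":-0.035,"wx":0,"wy":0,"wz":0,"jaw":1},{"tx":0,"ty":0,"tz":-0.035,"wx":0,"wy":0,"wz":0,"jaw":1},{"tx":0,"ty":0,"tz":-0.03,"wx":0,"wy":0,"wz":0,"jaw":1},{"tx":0,"ty":0,"tz":-0.011,"wx":0,"wy":0,"wz":0,"jaw":1},{"tx":0,"ty":0,"tz":0,"wx":0,"wy":0,"wz":0.065,"jaw":1},{"tx":0,"ty":0,"tz":0,"wx":0,"wy":0,"wz":0.064,"jaw":1},{"tx":-0.005,"ty":0.016,"tz":0,"wx":0,"wy":0,"wz":0,"jaw":1},{"tx":-0.0108,"ty":0.0344,"tz":0,"wx":0,"wy":0,"wz":0,"jaw":1},{"tx":-0.0108,"ty":0.0344,"tz":0,"wx":0,"wy":0,"wz":0,"jaw":1},{"tx":-0.0108,"ty":0.0344,"tz":0,"wx":0,"wy":0,"wz":0,"jaw":1},{"tx":-0.0108,"ty":0.0344,"tz":0,"wx":0,"wy":0,"wz":0,"jaw":1},{"tx":-0.0108,"ty":0.0344,"tz":0,"wx":0,"wy":0,"wz":0,"jaw":1},{"tx":-0.005,"ty":0.016,"tz":0,"wx":0,"wy":0,"wz":0,"jaw":1},{"tx":0,"ty":0,"tz":0,"wx":0,"wy":0,"wz":0,"jaw":1},{"tx":0,"ty":0,"tz":0,"wx":0,"wy":0,"wz":0,"jaw":1}]}}

```text
t: 9.67
position: [0.5786, 0.0318, 0.1963]
ee_rot: [[0.944, 0.329, -0.003], [0.329, -0.944, 0.0], [-0.003, -0.002, -1.0]]
ft_force: [0.9, -0.4, -4.2]
gripper_width: 0.0119
grip_force: 98.5
```

```bash
python3 - <<'E'
from h import *
plan([.5906,-.258,.2],19.4)
c=env.read_camera('wrist');im=c['image'];cv2.imwrite('pics/w4.png',im)
s=env.read_camera('side')
print(proj(s,[.588,-.259,.07]))
for q in [(.635,-.203),(.659,-.273),(.542,-.314),(.5175,-.245)]: print(proj(s,[*q,.07]).round(1),proj(c,[*q,.07],1).round(1))
E
```

```text
t 9.67 pos [0.5786 0.0318 0.1963] a 19.21 z [-0.003  0.    -1.   ] w 0.0119 F [ 0.9 -0.4 -4.2] grip 98.47700715065002
wz first -0.0034 then tx,ty,tz [np.float64(-0.0849), np.float64(0.2773), np.float64(-0.0037)] | tool-rot err
[346.93553213 207.2435688 ]
[321.4 211.3] [579.9 255. ]
[329.1 196.9] [629.6 254. ]
[371.5 203.3] [598.9 357.6]
[365.9 218.2] [550.3 367. ]
```

View pics/w4.png

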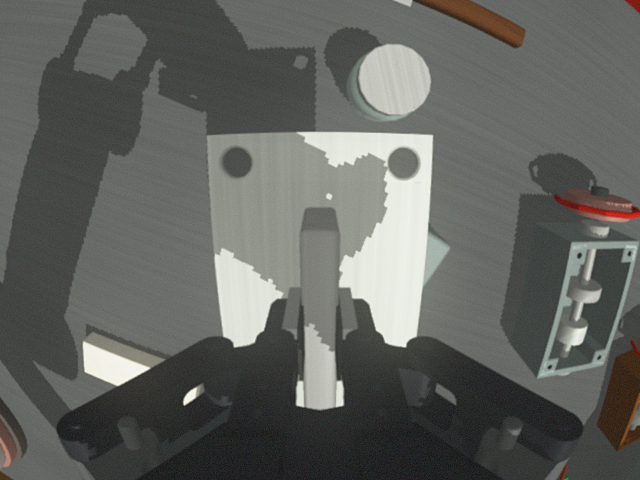

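The cover hangs level, with its far holes at (237,162) and (403,162). The housing's thread holes appear within a few pixels of their predicted places, near (580,255) and (600,357). I'll carry on to the housing.

{"method": "send_rows", "body": {"motion": [{"tx":-0.0047,"ty":0.0153,"tz":0,"wx":0,"wy":0,"wz":0,"jaw":1},{"tx":-0.0094,"ty":0.0308,"tz":0,"wx":0,"wy":0,"wz":0,"jaw":1},{"tx":-0.0094,"ty":0.0308,"tz":0,"wx":0,"wy":0,"wz":0,"jaw":1},{"tx":-0.0094,"ty":0.0308,"tz":0,"wx":0,"wy":0,"wz":0,"jaw":1},{"tx":-0.0094,"ty":0.0308,"tz":0,"wx":0,"wy":0,"wz":0,"jaw":1},{"tx":-0.0094,"ty":0.0308,"tz":0,"wx":0,"wy":0,"wz":0,"jaw":1},{"tx":-0.0094,"ty":0.0308,"tz":0,"wx":0,"wy":0,"wz":0,"jaw":1},{"tx":-0.0094,"ty":0.0308,"tz":0,"wx":0,"wy":0,"wz":0,"jaw":1},{"tx":-0.0094,"ty":0.0308,"tz":0,"wx":0,"wy":0,"wz":0,"jaw":1},{"tx":-0.0047,"ty":0.0153,"tz":0,"wx":0,"wy":0,"wz":0,"jaw":1},{"tx":0,"ty":0,"tz":0,"wx":0,"wy":0,"wz":0,"jaw":1},{"tx":0,"ty":0,"tz":0,"wx":0,"wy":0,"wz":0,"jaw":1}]}}

```text
t: 10.77
position: [0.592, -0.256, 0.1977]
ee_rot: [[0.944, 0.331, -0.001], [0.331, -0.944, 0.002], [-0.0, -0.002, -1.0]]
ft_force: [-0.5, 0.2, -3.7]
gripper_width: 0.0119
grip_force: 98.7
```

```bash
python3 - <<'E'
from h import *
c=env.read_camera('wrist');im=c['image']
plan([.5906,-.258,.114],19.4)
s=env.read_state();z=s['position'][2]-.024+.005
g=cv2.cvtColor(im,cv2.COLOR_BGR2GRAY)
P=[]
for u,v in [(237,162),(403,162)]:
    w=g[v-22:v+23,u-22:u+23];t,m=cv2.threshold(w,0,255,cv2.THRESH_BINARY_INV+cv2.THRESH_OTSU)
    n,l,st,ct=cv2.connectedComponentsWithStats(m);i=l[22,22];q=ct[i]+[u-22,v-22];P.append(onz(*fray(c,q),z)[:2]);print(q,st[i])
P=np.array(P);R=s['ee_rot'];print('tool coords',[(R.T@np.array([*(p-s['position'][:2]),0])).round(4) for p in P],'dist',np.linalg.norm(P[0]-P[1]))
a=np.degrees(np.arctan2(*(P[0]-P[1])[::-1]))-90;print('plate angle',a)
x=np.array([np.cos(np.radians(a)),np.sin(np.radians(a))]);print('plate centre',P.mean(0)-.062*x)
cv2.imwrite('pics/w5.png',np.hstack([cv2.resize(im[140:185,215:260],None,fx=8,fy=8),cv2.resize(im[140:185,380:425],None,fx=8,fy=8)]))
E
```

```text
t 10.82 pos [ 0.5919 -0.2553  0.1977] a 19.38 z [-0.001  0.002 -1.   ] w 0.0115 F [-0.   0.1 -3.8] grip 98.67352724075317
wz first -0.0003 then tx,ty,tz [np.float64(-0.0022), np.float64(0.0022), np.float64(0.0837)] | tool-rot err
[236.39645777 161.99318801] [  6   7  31  31 734]
[403.42331288 162.87607362] [  7   7  32  33 815]
tool coords [array([ 0.0595, -0.0362,  0.    ]), array([ 0.059 ,  0.0374, -0.0001])] dist 0.07368448187064768
plate angle 19.061015166888225
plate centre [ 0.58941124 -0.2564077 ]
```

View pics/w5.png

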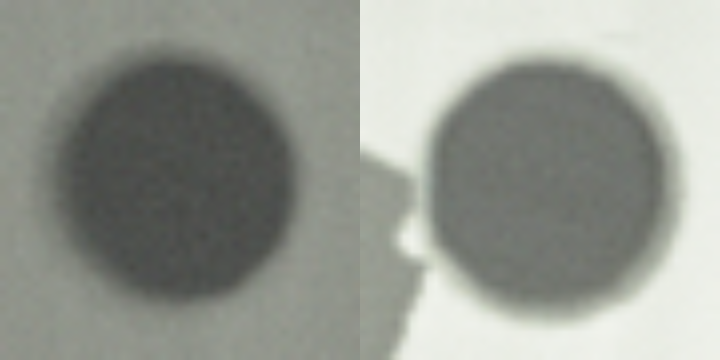

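Both holes still show the bench and shadow, because the sight lines run outward past the housing at this height. The measured offset is small, so I'll correct it and lower.

{"method": "send_rows", "body": {"motion": [{"tx":-0.0018,"ty":0.002,"tz":0.01,"wx":0,"wy":0,"wz":-0.003,"jaw":1},{"tx":0,"ty":0,"tz":0.02,"wx":0,"wy":0,"wz":0,"jaw":1},{"tx":0,"ty":0,"tz":0.02,"wx":0,"wy":0,"wz":0,"jaw":1},{"tx":0,"ty":0,"tz":0.015,"wx":0,"wy":0,"wz":0,"jaw":1},{"tx":0,"ty":0,"tz":0.01,"wx":0,"wy":0,"wz":0,"jaw":1},{"tx":0,"ty":0,"tz":0.005,"wx":0,"wy":0,"wz":0,"jaw":1},{"tx":0,"ty":0,"tz":0.003,"wx":0,"wy":0,"wz":0,"jaw":1},{"tx":0,"ty":0,"tz":0,"wx":0,"wy":0,"wz":0,"jaw":1},{"tx":0,"ty":0,"tz":0,"wx":0,"wy":0,"wz":0,"jaw":1},{"tx":0,"ty":0,"tz":0,"wx":0,"wy":0,"wz":0,"jaw":1}]}}

```text
t: 11.65
position: [0.5918, -0.2595, 0.1169]
ee_rot: [[0.942, 0.334, 0.002], [0.334, -0.942, -0.001], [0.002, 0.002, -1.0]]
ft_force: [-0.0, 0.1, -4.3]
gripper_width: 0.0123
grip_force: 98.6
```

```bash
python3 - <<'E'
from h import *
c=env.read_camera('wrist');im=c['image'];sd=env.read_camera('side');tp=env.read_camera('top')
plan([.5906,-.258,.114],19.4)
u,v=proj(sd,[.588,-.259,.085]).round().astype(int);print('side crop',u-55,v-40)
S=cv2.resize(sd['image'][v-40:v+40,u-55:u+55],None,fx=5,fy=5,interpolation=cv2.INTER_CUBIC)[:,:435]
u,v=proj(tp,[.588,-.259,.09]).round().astype(int);print('top crop',u-45,v-50)
T=cv2.resize(tp['image'][v-50:v+50,u-45:u+45],None,fx=4,fy=4,interpolation=cv2.INTER_CUBIC)
W=np.hstack([cv2.resize(im[137:187,210:260],None,fx=4,fy=4,interpolation=cv2.INTER_CUBIC),cv2.resize(im[137:187,380:430],None,fx=4,fy=4,interpolation=cv2.INTER_CUBIC)])
o=np.zeros((600,795,3),np.uint8);o[:400,:435]=S;o[:400,435:795]=T;o[400:,:400]=W
cv2.imwrite('pics/c6.png',o)
E
```

```text
t 11.8 pos [ 0.5914 -0.2595  0.1166] a 19.52 z [ 0.002 -0.001 -1.   ] w 0.0119 F [-0.6 -0.2 -5.8] grip 98.60937595367432
wz first 0.0021 then tx,ty,tz [np.float64(-0.0003), np.float64(-0.0017), np.float64(0.0026)] | tool-rot err
side crop 292 163
top crop 333 161
```

View pics/c6.png

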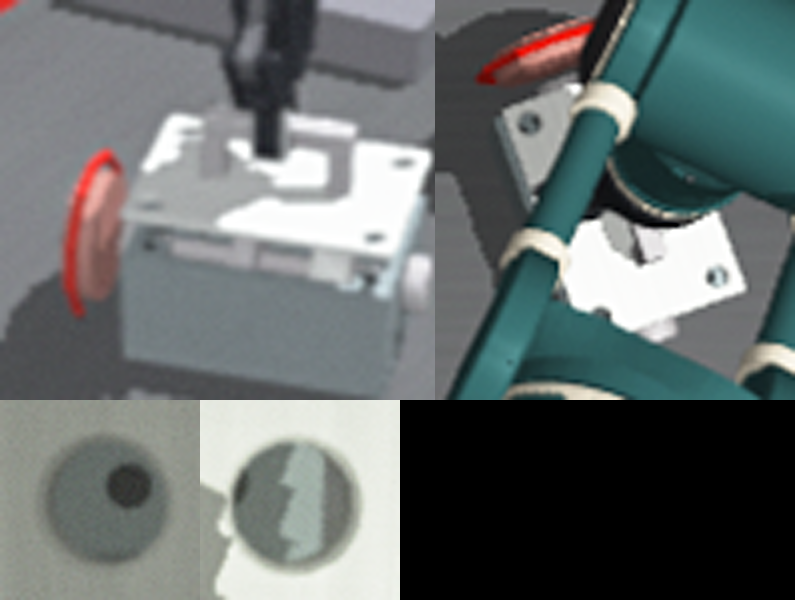

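The side view shows the plate level above the rim with a clear gap. The wrist crops show thread0 through the left hole at full-image (242,158.8), and the right one cut by the hole's edge near (390,159), so there is a sideways offset. I'll work it out from rays.

```bash
python3 - <<'E'
from h import *
c=env.read_camera('wrist');s=env.read_state();R=s['ee_rot'];p=s['position']
zt=p[2]-.024+.005
tool=lambda q:(R.T@np.array([*(q[:2]-p[:2]),0]))[:2]*1e3
for h,t in [((236.3,162.),(242.,158.8)),((403.6,162.8),(389.5,159.))]:
    a=onz(*fray(c,h),zt);b=onz(*fray(c,t),.07);print('hole',tool(a).round(1),'thread',tool(b).round(1),'move',(tool(b)-tool(a)).round(1))
t=env.read_camera('top')
f=lambda x,y:((x-435+.5)/4-.5+333,(y+.5)/4-.5+161)
L=onz(*ray(t,f(717,277)),zt);print('top hole',tool(L).round(1))
H=np.array([.542,-.314]);print('thread(top0)',tool(H).round(1), tool(np.array([.6351,-.2034])).round(1))
L=onz(*ray(t,f(530,122)),zt);print('top hole0',tool(L).round(1))
print(p)
E
```

```text
hole [ 59.8 -37. ] thread [ 59.1 -40.1] move [-0.7 -3.1]
hole [59.5 37. ] thread [58.9 35.8] move [-0.5 -1.2]
top hole [-66.   37.8]
thread(top0) [-64.6  34.9] [ 60.1 -38.2]
top hole0 [ 59.1 -35.5]
[ 0.59123093 -0.25948856  0.11637527]
```

{"method": "send_rows", "body": {"motion": [{"tx":-0.0003,"ty":-0.0013,"tz":0.001,"wx":0,"wy":0,"wz":0,"jaw":1},{"tx":-0.0002,"ty":-0.0013,"tz":0,"wx":0,"wy":0,"wz":0,"jaw":1},{"tx":0,"ty":0,"tz":0,"wx":0,"wy":0,"wz":0,"jaw":1},{"tx":0,"ty":0,"tz":0,"wx":0,"wy":0,"wz":0,"jaw":1},{"tx":0,"ty":0,"tz":0,"wx":0,"wy":0,"wz":0,"jaw":1},{"tx":0,"ty":0,"tz":0,"wx":0,"wy":0,"wz":0,"jaw":1},{"tx":0,"ty":0,"tz":0,"wx":0,"wy":0,"wz":0,"jaw":1},{"tx":0,"ty":0,"tz":0,"wx":0,"wy":0,"wz":0,"jaw":1}]}}

```text
t: 12.57
position: [0.5895, -0.2569, 0.1145]
ee_rot: [[0.942, 0.334, 0.0], [0.334, -0.942, -0.0], [0.0, 0.0, -1.0]]
ft_force: [0.2, -0.1, -4.4]
gripper_width: 0.0117
grip_force: 98.6
```

```bash
python3 - <<'E'
from h import *
c=env.read_camera('wrist');im=c['image'];tp=env.read_camera('top')
plan([.5906,-.258,.114],19.4)
r=lambda q:cv2.resize(q,None,fx=7.2,fy=7.2,interpolation=cv2.INTER_CUBIC)
o=np.hstack([r(im[137:187,210:260]),r(im[137:187,380:430])])
u,v=proj(tp,[.588,-.259,.09]).round().astype(int);T=tp['image']
f=lambda U,V:r(T[V-15:V+15,U-25:U+25]); print('top crops',335+(530-435)//4-2-25, 161+30-15, 403-25,230-15)
o=np.vstack([o,np.hstack([f(356,191),f(403,230)])]);cv2.imwrite('pics/c7.png',o)
E
```

```text
t 12.67 pos [ 0.5895 -0.2569  0.1145] a 19.53 z [ 0. -0. -1.] w 0.0116 F [ 0.2 -0.3 -4.6] grip 98.60886096954346
wz first 0.0022 then tx,ty,tz [np.float64(0.0007), np.float64(0.0014), np.float64(0.0005)] | tool-rot err
top crops 331 176 378 215
```

View pics/c7.png

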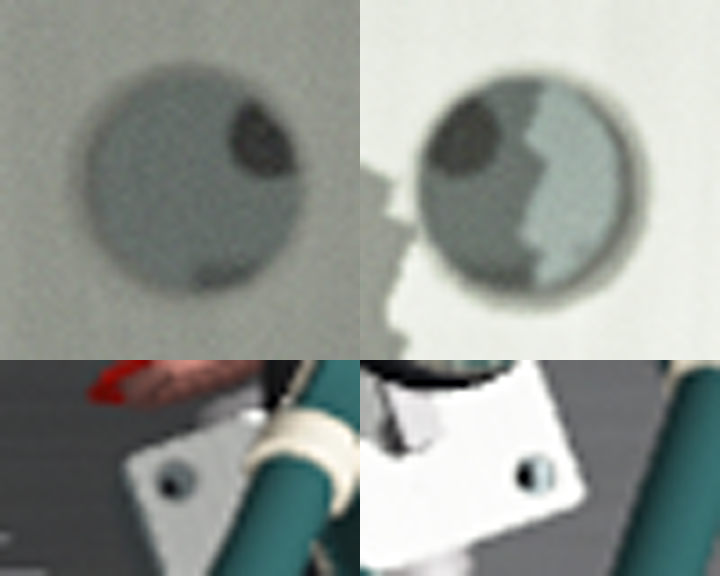

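The threads now sit symmetrically in the two far holes: left thread at (246.8,156.2) with its hole at (236.8,162), right thread at (394.3,156.2) with its hole at (403.6,163).

```bash
python3 - <<'E'
from h import *
c=env.read_camera('wrist');s=env.read_state();R=s['ee_rot'];p=s['position']
zt=p[2]-.024+.005;zu=zt-.005
tool=lambda q:(R.T@np.array([*(q[:2]-p[:2]),0]))[:2]*1e3
for h,t in [((236.4,162.),(246.6,156.2)),((403.5,162.9),(394.3,156.2))]:
    a=tool(onz(*fray(c,h),zt));b=tool(onz(*fray(c,t),.07));print('hole',a.round(1),'thread',b.round(1),'move',(b-a).round(1))
H=[(.6351,-.2034),(.542,-.314)];print([tool(np.array(q)).round(1) for q in H])
t=env.read_camera('top')
for x,y,U,V in [(175,480-360,331,176),(535-360,475-360,378,215)]:
    q=((x+.5)/7.2-.5+U,(y+.5)/7.2-.5+V);print('top hole',tool(onz(*ray(t,q),zt)).round(1))
print(s['t'],p,s['ft_force'],s['joint_velocities'])
E
```

```text
hole [ 59.6 -37. ] thread [ 60.3 -37.4] move [ 0.7 -0.4]
hole [59.3 36.8] thread [60.4 37.6] move [1.1 0.9]
[array([ 60.9, -35.2]), array([-63.9,  38. ])]
top hole [ 58.8 -36.6]
top hole [-65.7  37.8]
12.7167 [ 0.5894981  -0.25689031  0.11450891] [-0.9375429  -0.52352263 -5.07974153] [-0.0489206  -0.02307558 -0.00522751 -0.02590345 -0.05350724  0.04498537]
```

{"method": "send_rows", "body": {"motion": [{"tx":0.0012,"ty":0.0002,"tz":0,"wx":0,"wy":0,"wz":0,"jaw":1},{"tx":0,"ty":0,"tz":0,"wx":0,"wy":0,"wz":0,"jaw":1},{"tx":0,"ty":0,"tz":0,"wx":0,"wy":0,"wz":0,"jaw":1},{"tx":0,"ty":0,"tz":0,"wx":0,"wy":0,"wz":0,"jaw":1},{"tx":0,"ty":0,"tz":0,"wx":0,"wy":0,"wz":0,"jaw":1},{"tx":0,"ty":0,"tz":0,"wx":0,"wy":0,"wz":0,"jaw":1}]}}

```text
t: 13.27
position: [0.5906, -0.2567, 0.1145]
ee_rot: [[0.942, 0.334, -0.0], [0.334, -0.942, 0.0], [-0.0, -0.0, -1.0]]
ft_force: [0.2, -0.7, -3.7]
gripper_width: 0.0118
grip_force: 98.6
```

```bash
python3 -c "
from h import *
plan([.5906,-.257,.114],19.4);print(env.sign_off())"
```

```text
t 13.27 pos [ 0.5906 -0.2567  0.1145] a 19.53 z [-0.  0. -1.] w 0.0118 F [ 0.2 -0.7 -3.7] grip 98.60961556434631
wz first 0.0022 then tx,ty,tz [np.float64(-0.0001), np.float64(0.0003), np.float64(0.0005)] | tool-rot err
the job is handed in; nothing more can be done
None
```

I handed the job in at 13.3 s with the dial on the long mark and the cover held level about 2 cm above the grey housing; by my last measurements its holes are within about 1 mm of the threads, but sign-off returned no verdict.

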